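Heat off, then hold the steam vent at the marker

ROBOT

A 7-joint arm with a two-finger parallel gripper is mounted at the origin on the work surface. World frame = base frame: x ahead of the robot, y to its left, z up, the work surface at z = 0. Lengths are in m, angles in rad, forces in N, time in s.
With the tool pointing down it reaches from about 0.4 to 0.875 m from the base axis. Payload 19.3 kg.
Tool frame: the origin (TCP) lies between the finger pads; the fingertips stand 17 mm ahead of it and the grasp point (between the pads) lies 2 mm behind it; x points along the fingers, y is the direction in which the jaws open and shut, and the axes are right-handed (so a half turn about x gives the same grasp; the last joint's range is limited). The gripper opens to 85 mm and grips with 20 to 120 N. Pads are 22 mm wide; open, the fingers measure 114 mm over their backs; the gripper's body (76 mm by 85 mm) begins 54 mm behind the grasp point. The pads swing forward as they close: fully open they stand 13 mm farther back than shut.
Start: joints at [1.174, 0.521, -0.036, 1.599, 0.021, 1.021, -0.113], TCP at [0.201, -0.592, 0.248] pointing down, gripper open.
Joint ranges: [-2.91, 2.91], [-0.3, 2.13], [-1.5, 1.42], [0.17, 2.43], [-1.26, 4.41], [0.16, 1.93], [-2.52, 2.52]. Speed limits (rad/s): [1.89, 1.89, 2.39, 2.39, 3.01, 3.01, 3.01].

INTERFACE

Orientations are given as [roll, pitch, yaw] about the fixed x, y, z axes, in that order (R = Rz(yaw) Ry(pitch) Rx(roll)).
In Python, from workcell import bot gives the robot as it stands.
- The arm moves only by the shell command python3 -m creep 'ROWS' [FORCE]. ROWS is JSON, a list of rows, each an object of numbers: "wx", "wy", "wz": the turn, a rotation vector about the tool's x, y, z in degrees; "tx", "ty", "tz": the shift along the tool's x, y, z in m; "claw": the closure, from 0 (fully open) to 1 (shut). A call has 1 to 8 rows; each row is the pose to reach, as a shift and turn from the pose measured when the call began, along the tool's axes at that moment; what a row does not reach only later rows make up. A row lasts 1/10 s, in which the tool goes at most 50 mm and 8.59 degrees, less where a joint would pass 70% of its speed; a pose out of reach is approached as far as the arm can. A call with a gripper value outside its range is refused whole. The fingers move at their own pace and stop on an object; FORCE is the grip in N (left out, the last holds). Time passes only in rows, so rows that repeat a pose let the fingers close. It gives the time, the measured TCP pose, the force and the opening at its end, in the units of the state.
- bot.observe(): the state, without advancing time (a new reading comes with each control period).
- bot.grab_frame(name): name is "side" or "top" or "wrist"; returns the picture (384x512x3 uint8, blue, green, red); there is no depth.
- bot.get_calibration(name): a dict with "fx", "fy", "cx", "cy" (pixels), "R" (3x3) and "t" (3): a world point X has camera coordinates R X + t. Camera axes: x right, y down, z forward; pixel columns grow to the right and rows downward; lengths in m; the calibration is good to about 2 mm. A picture is of the moment at which its call begins: read the wrist's pose just before it. get_calibration takes no time and is no camera call; for the wrist camera it gives the pose at the moment of the call.
- bot.job_done(): hands the job in, once; it reports no verdict.
The state is a dict: "clock": time; "qpos": joint angles; "qd": joint speeds; "joint_efforts": joint torques, N m; "position": TCP position; "tool_rot": TCP orientation; "force": force on the tool from outside, world axes, zero at the start; "moment": the same for the moment, N m; "grip_width": finger opening in m.
Only numpy, scipy, OpenCV 4.12 (cv2) and the standard library are available. Lean on these libraries where they do the work, as an engineer would, in place of code of your own. Each camera call takes 0.05 s, during which the arm holds its last target.

TASK

The slow cooker has finished: first turn its heat knob fully anticlockwise (seen from above) to its end stop, which is off. Only then pull the spring-return vent slide out of its housing until its pointer lines up with the little marker clip, and keep holding it there: finish while still holding the slide at the marker, because it springs shut if let go. Leave the ramekin, loaf pan, stopper and spoon where they are.

Things in the scene. Friction and masses are not known exactly. Their poses are not given: they have to be found in the camera images.
- cooker: Steel slow cooker, fixed, 360 (x) x 420 (y) x 120 mm high; origin under its centre, +x from the control deck to the lid, +y to the left seen from the deck side. Deck (z 120 mm): x -180 to -40. Lid and its handle stand up to 37 mm above the deck. On the deck: heat knob (axis x -110, y 140), vent housing (52 x 70 mm, 22 high, x -110, y 0 to 70), vent slide at x -110, y < 0.
- heat_knob_grip (a point): Point on the black heat knob's upright axis, 37 mm above the deck; turns with it. Its x axis is the grip bar's long direction (along the cooker's x at joint value 0). Bar 42 long, 14 thick, from 14 to 44 mm above the deck, so its top is 7 mm above this point; below it is a 44 mm skirt and a 68 mm base disc 6 mm high. Grip from above across the bar.
- heat_knob (a joint): Angle of the heat knob (rad): 0 = anticlockwise end stop = off; grows clockwise seen from above, up to 2.2. It stays where it is left; light friction, 0.04 N m. A white line on the bar's end points to a small dot on the deck when off.
- vent_tab (a point): Centre of the slide's upright black tab, 24 mm above the deck; axes as the cooker's. Tab 34 (x), 10 thick (y), 40 tall. It stands on a 30 mm wide flat tongue from the housing; shut, 40 mm lie between tab and housing. Pulled, it slides along the cooker's -y, away from the knob. A 4 mm wide pointer arm at its foot, at its mid-thickness, reaches 34 mm to cooker -x, top 7 mm above the deck.
- vent_slide (a joint): How far the vent slide is pulled out (m): 0 = shut, 0.060 = end stop. A spring pulls it back: about 3.6 N at shut, rising 1.2 N per 10 mm.
- mark_clip: Black marker clip, 22 (x) x 5 (y) x 8 mm high, fixed on the deck on a thin rail 48 mm to cooker -x of the slide's centre line; origin under its centre, on the deck; axes as the cooker's. The pointer is at the marker when tab centre and clip have the same y in the cooker's frame: 22 to 45 mm out from shut, different each time.
- ramekin: White ceramic ramekin, 90 mm across, 45 mm high, beside the cooker, to be left alone; origin under its centre.
- loaf_pan: Aluminium loaf pan, 210 x 110 x 60 mm, beside the cooker, to be left alone; origin under its centre.
- stopper: Glass carafe stopper, 48 mm across, 58 mm high, standing beside the cooker, to be left alone; origin under its centre.
- spoon: Grey plastic serving spoon, 260 mm long, lying on the countertop between the robot and the cooker, to be left alone; origin under its middle.

How it is judged:
On the way, in this order (a step that is already met when the one before it is completed fails the run):
1. the heat knob is at its anticlockwise end stop (value of joint heat_knob below 0.1 rad), for 0.2 s.
2. the vent slide is held with its pointer at the marker (y of vent_tab in the frame of mark_clip between -0.005 and 0.005 m and contact force between the fingers and vent_slide above 1.5 N), for 0.5 s.
At the end, for the whole second after the job is handed in: The heat knob is within 0.1 rad of its anticlockwise end stop, and the fingers hold the vent slide still (at least 1.5 N of contact, slower than 10 mm/s) with its pointer within 5 mm of the marker clip's middle (all of step 2 and value of joint heat_knob below 0.1 rad and velocity of joint vent_slide between -0.01 and 0.01 m/s); the arm keeps its last pose, push and grip.
It fails at once if the vent slide is pulled out more than 12 mm while the heat is still on (value of joint vent_slide above 0.012 m and value of joint heat_knob above 0.15 rad).
It fails at once if the ramekin, loaf pan, stopper or spoon is shifted by more than 15 mm (distance of any of ramekin, loaf_pan, stopper, spoon from where it was at the start of the episode above 0.015 m).
It also fails if it takes over 48 s, if anything falls off the work surface, if the arm or the gripper's body presses on something with over 40 N, if the wrist force passes 120 N, or if a joint passes its speed limit or range.

## Working session

There is one attempt and no reset: what is moved stays moved. The work goes in short steps, Python scripts to look and compute and a shell command to move; the robot and the scene stay as the last step left them, time stands still between calls to the robot, and variables do not carry over. Pictures are saved under pics/ and viewed, and the job is handed in when it is done.

```bash
ls; mkdir -p pics; python3 - <<'E'
from workcell import bot
import cv2
print(bot.observe())
for n in("side","top","wrist"):
    print(n,bot.get_calibration(n)); cv2.imwrite(f"pics/{n}0.png",bot.grab_frame(n))
E
```

```text
pics
{'clock': 0.0, 'qpos': array([ 1.17382069,  0.52203872, -0.0363364 ,  1.60002181,  0.02117732,
        1.02111714, -0.11278215]), 'qd': array([ 5.46948190e-04,  2.60688801e-04, -5.62604948e-05, -5.13633221e-04,
       -9.63444757e-04, -1.16527864e-03, -1.57857304e-03]), 'joint_efforts': array([ 2.82152563e-03, -9.27092314e+01,  1.98036723e+00, -3.69930124e+01,
        1.77401322e-02,  8.25597032e-03, -2.86361910e-05]), 'position': array([ 0.20048649, -0.591616  ,  0.24770528]), 'tool_rot': array([-1.51800256,  1.56959534,  1.9503698 ]), 'force': array([-0.08842434, -0.02546818,  0.58158797]), 'moment': array([0.0288278 , 0.00188971, 0.01138598]), 'grip_width': 0.08539501488061739}
side {'fx': 355.9894250623731, 'fy': 355.9894250623731, 'cx': 252.99645789185115, 'cy': 199.6631313611578, 'R': array([[ 0.94823404, -0.31715124,  0.01634913],
       [-0.23166501, -0.72602057, -0.64747622],
       [ 0.21721769,  0.61017147, -0.76191026]]), 't': array([-0.53706644,  0.23016451,  0.87896741])}
top {'fx': 385.9861993676939, 'fy': 385.9861993676939, 'cx': 256.08717744694866, 'cy': 189.7858326580558, 'R': array([[-0.02084013, -0.99945128,  0.02574526],
       [-0.9974129 ,  0.01901184, -0.06932577],
       [ 0.06879826, -0.02712341, -0.99726181]]), 't': array([0.00705095, 0.58847736, 0.98715087])}
wrist {'fx': 333.9711246501311, 'fy': 333.9711246501311, 'cx': 254.83591418726567, 'cy': 190.67063920617795, 'R': array([[ 3.20499018e-01, -9.47248840e-01,  1.24861920e-04],
       [-9.14919415e-01, -3.09526297e-01,  2.59067435e-01],
       [-2.45362679e-01, -8.31450969e-02, -9.65859228e-01]]), 't': array([-0.62550927, -0.0337458 ,  0.37771608])}
```

View pics/side0.png

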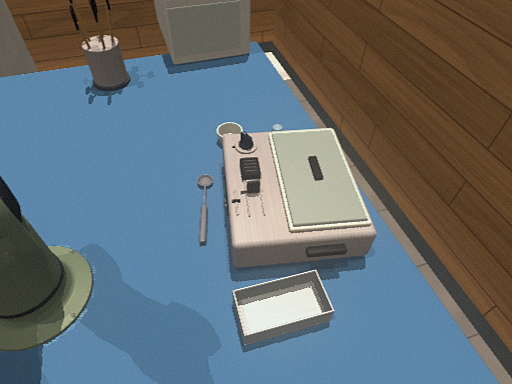

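View pics/top0.png

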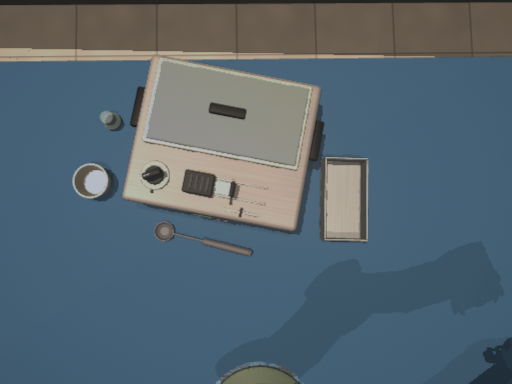

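View pics/wrist0.png

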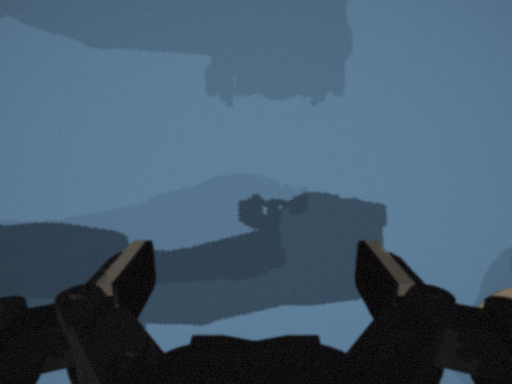

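The side view shows the whole scene unobstructed, with the knob at about (246,143), housing (250,168) and tab (253,187). In the top view the knob is at (153,174), the housing (199,183), the tab (232,190) and the clip (241,212). I'll enlarge these next.

```bash
python3 - <<'E'
import cv2
a=cv2.imread("pics/top0.png")[130:240,115:315]; cv2.imwrite("pics/top0z.png",cv2.resize(a,None,fx=4,fy=4,interpolation=cv2.INTER_CUBIC))
a=cv2.imread("pics/side0.png")[120:230,210:310]; cv2.imwrite("pics/side0z.png",cv2.resize(a,None,fx=5,fy=5,interpolation=cv2.INTER_CUBIC))
E
```

```text
(no output)
```

View pics/top0z.png

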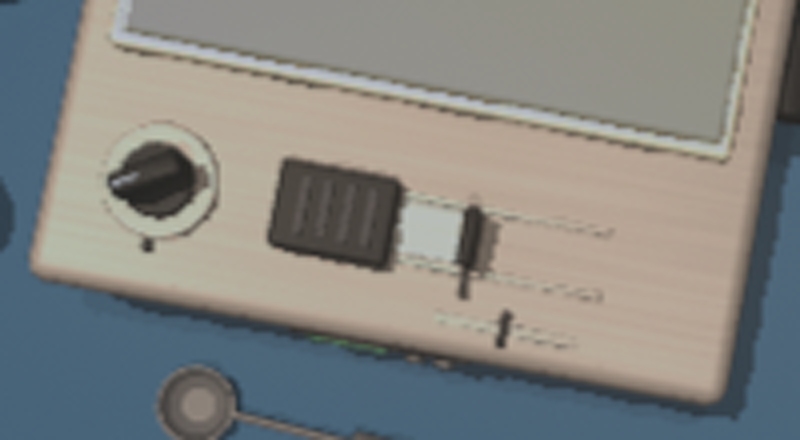

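View pics/side0z.png

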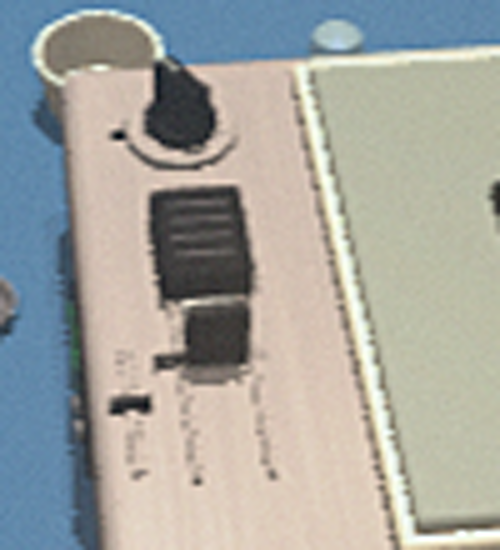

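```bash
cat > h.py <<'E'
import numpy as np, cv2
from workcell import bot
from scipy.spatial.transform import Rotation as Ro
def ray(c,u,v):
    d=c["R"].T@np.array([(u-c["cx"])/c["fx"],(v-c["cy"])/c["fy"],1]); return -c["R"].T@c["t"],d/np.linalg.norm(d)
def onz(c,p,z):
    o,d=ray(c,*p); return o+d*(z-o[2])/d[2]
def tri(obs):
    A=np.zeros((3,3));b=np.zeros(3)
    for c,p in obs:
        o,d=ray(c,*p);M=np.eye(3)-np.outer(d,d);A+=M;b+=M@o
    X=np.linalg.solve(A,b); return X
def proj(c,X):
    q=c["R"]@X+c["t"]; return np.array([q[0]/q[2]*c["fx"]+c["cx"],q[1]/q[2]*c["fy"]+c["cy"]])
def zp(z,p,s,ox,oy): return ((p[0]+.5)/s-.5+ox,(p[1]+.5)/s-.5+oy)
E
python3 - <<'E'
from h import *
T=bot.get_calibration("top");S=bot.get_calibration("side")
t=lambda u,v:zp(0,(u,v),4,115,130)
s=lambda u,v:zp(0,(u,v),5,210,120)
for n,a,b,z in [("disc",(161,180),(178,132),.126),("dot",(148,245),(119,134),.12),("clip",(505,329),(131,404),.126),
 ("house near-left corner",(270,241),(150,191),.142),("house far right",(401,181),(249,288),.142),("house fr left",(287,159),(238,188),.142),("house near right",(386,268),(163,296),.142),
 ("pointer tip",(463,297),(157,361),.126),("railend far",(609,234),(273,476),.12),("railend near",(599,297),(197,482),.12),("cliprail end",(572,344),(140,475),.12),("tabtop farside",(474,206),(247,305),.16)]:
    print(n,onz(T,t(*a),z).round(4),onz(S,s(*b),z).round(4),"tri",tri([(T,t(*a)),(S,s(*b))]).round(4))
E
```

```text
disc [0.621  0.2329 0.126 ] [0.6159 0.2273 0.126 ] tri [0.6202 0.2351 0.1185]
dot [0.5837 0.242  0.12  ] [0.5838 0.2427 0.12  ] tri [0.5836 0.2418 0.1208]
clip [0.5304 0.0346 0.126 ] [0.5286 0.0334 0.126 ] tri [0.5298 0.0348 0.124 ]
house near-left corner [0.5831 0.1675 0.142 ] [0.5802 0.167  0.142 ] tri [0.5819 0.168  0.1407]
house far right [0.6162 0.0925 0.142 ] [0.6084 0.0789 0.142 ] tri [0.6163 0.0943 0.1245]
house fr left [0.63   0.1574 0.142 ] [0.6281 0.1545 0.142 ] tri [0.63   0.1581 0.1383]
house near right [0.5664 0.1017 0.142 ] [0.5628 0.0872 0.142 ] tri [0.5675 0.1032 0.1245]
pointer tip [0.5495 0.0587 0.126 ] [0.5502 0.0576 0.126 ] tri [0.55   0.0586 0.125 ]
railend far [ 0.5851 -0.0275  0.12  ] [ 0.5844 -0.029   0.12  ] tri [ 0.5851 -0.0275  0.118 ]
railend near [ 0.5481 -0.0207  0.12  ] [ 0.5467 -0.0209  0.12  ] tri [ 0.5475 -0.0206  0.1193]
cliprail end [ 0.5209 -0.0043  0.12  ] [ 0.5208 -0.0079  0.12  ] tri [ 0.5213 -0.0046  0.1156]
tabtop farside [0.5994 0.0503 0.16  ] [0.5972 0.0515 0.16  ] tri [0.5981 0.0506 0.1607]
```

```bash
python3 - <<'E'
from h import *
T=bot.get_calibration("top");S=bot.get_calibration("side")
t=lambda u,v:zp(0,(u,v),4,115,130)
s=lambda u,v:zp(0,(u,v),5,210,120)
pts=[((-.110,.14),(.6207,.2328)),((-.136,.07),(.5828,.1675)),((-.084,.07),(.6295,.1574)),((-.084,0),(.6162,.0925)),((-.136,0),(.5664,.1017))]
C=np.array([p[0] for p in pts]);W=np.array([p[1] for p in pts])
c=C-C.mean(0);w=W-W.mean(0)
th=np.arctan2((c[:,0]*w[:,1]-c[:,1]*w[:,0]).sum(),(c*w).sum())
R=np.array([[np.cos(th),-np.sin(th)],[np.sin(th),np.cos(th)]]);o=W.mean(0)-R@C.mean(0)
print("yaw",np.degrees(th),"o",o,"res",(W-(C@R.T+o)).round(4).tolist())
toc=lambda X:R.T@(np.array(X)[:2]-o)
print("clip",toc((.5300,.0346)),"ptr",toc((.5497,.0585)),"tabshut W",R@np.array([-.11,-.045])+o, "knob",R@np.array([-.11,.14])+o)
a=onz(T,t(112,186),.163);b=onz(T,t(192,182),.163)
print("bar",a,b,np.degrees(np.arctan2(*(a-b)[1::-1])))
a=onz(S,s(165,72),.164);b=onz(S,s(190,135),.150);print(a,b)
r=Ro.from_euler("xyz",bot.observe()["tool_rot"]).as_matrix();print(r.round(3))
E
```

```text
yaw -12.146462670811223 o [0.69887438 0.07248842] res [[-0.0001, 0.0003], [0.0022, -0.002], [-0.002, -0.0012], [-0.0006, 0.0023], [0.0005, 0.0006]]
clip [-0.15712163 -0.07257331] ptr [-0.14289148 -0.04506325] tabshut W [0.58186845 0.05164109] knob [0.62079456 0.23249949]
bar [0.61398302 0.25139602 0.163     ] [0.615422   0.20709447 0.163     ] 91.86039594757541
[0.61133505 0.23787065 0.164     ] [0.6132608  0.19652989 0.15      ]
[[-0.     0.321 -0.947]
 [ 0.001 -0.947 -0.321]
 [-1.    -0.001  0.   ]]
```

```bash
python3 -m creep '[{"ty":-0.646,"tz":-0.662,"tx":-0.03,"wx":-73},{"ty":-0.646,"tz":-0.662,"tx":-0.03,"wx":-73},{"ty":-0.646,"tz":-0.662,"tx":-0.03,"wx":-73},{"ty":-0.646,"tz":-0.662,"tx":-0.03,"wx":-73},{"ty":-0.646,"tz":-0.662,"tx":-0.03,"wx":-73},{"ty":-0.646,"tz":-0.662,"tx":-0.03,"wx":-73},{"ty":-0.646,"tz":-0.662,"tx":-0.03,"wx":-73},{"ty":-0.646,"tz":-0.662,"tx":-0.03,"wx":-73}]'
cat >> h.py <<'E'
def go(X,az):
    "print world->tool shift to TCP X with tool pointing down, tool y at azimuth az(deg)"
    s=bot.observe();r=Ro.from_euler("xyz",s["tool_rot"]);R=r.as_matrix()
    a=np.radians(az);y=np.array([np.cos(a),np.sin(a),0]);x=np.array([0,0,-1.]);G=np.c_[x,y,np.cross(x,y)]
    print("clock",s["clock"],"pos",s["position"].round(4),"yaz",np.degrees(np.arctan2(R[1,1],R[0,1])).round(2),"q",s["qpos"].round(2),"F",s["force"].round(1),"w",s["grip_width"].round(4))
    print("shift txyz",(R.T@(np.array(X)-s["position"])).round(4),"turn",np.degrees((r.inv()*Ro.from_matrix(G)).as_rotvec()).round(1))
E
python3 -c "
from h import *
go([.62,.232,.27],2)"
```

```text
$[0]: bad value
Traceback (most recent call last):
  File "h.py", line 20, in go
    print("clock",s["clock"],"pos",s["position"].round(4),"yaz",np.degrees(np.arctan2(R[1,1],R[0,1])).round(2),"q",s["qpos"].round(2),"F",s["force"].round(1),"w",s["grip_width"].round(4))
                                                                                                                                                                  ^^^^^^^^^^^^^^^^^^^^^
AttributeError: 'float' object has no attribute 'round'
```

```bash
sed -i 's/s\["grip_width"\].round(4)/round(s["grip_width"],4)/' h.py; python3 -m creep '[{"wx":-8,"wy":0,"wz":0,"tx":-0.03,"ty":-0.02,"tz":-0.02,"claw":0}]'; python3 -c "
from h import *
go([.62,.232,.27],2)"
```

```text
clock: 0.25
position: [0.2108, -0.5665, 0.2745]
tool_rot: [-1.413, 1.564, 2.192]
force: [-0.7, 0.1, 0.6]
grip_width: 0.0854
clock 0.25 pos [ 0.2108 -0.5665  0.2745] yaz -63.44 q [ 1.17  0.47 -0.07  1.62  0.04  1.06 -0.02] F [-0.7  0.1  0.6] w 0.0854
shift txyz [ 0.0073 -0.5312 -0.7231] turn [-65.4  -0.2   0.4]
```

```bash
python3 -m creep '[{"wx":-65,"wy":0,"wz":0,"tx":0.0,"ty":-0.53,"tz":-0.72,"claw":0},{"wx":-65,"wy":0,"wz":0,"tx":0.0,"ty":-0.53,"tz":-0.72,"claw":0},{"wx":-65,"wy":0,"wz":0,"tx":0.0,"ty":-0.53,"tz":-0.72,"claw":0},{"wx":-65,"wy":0,"wz":0,"tx":0.0,"ty":-0.53,"tz":-0.72,"claw":0},{"wx":-65,"wy":0,"wz":0,"tx":0.0,"ty":-0.53,"tz":-0.72,"claw":0},{"wx":-65,"wy":0,"wz":0,"tx":0.0,"ty":-0.53,"tz":-0.72,"claw":0},{"wx":-65,"wy":0,"wz":0,"tx":0.0,"ty":-0.53,"tz":-0.72,"claw":0},{"wx":-65,"wy":0,"wz":0,"tx":0.0,"ty":-0.53,"tz":-0.72,"claw":0}]'; python3 -c "
from h import *
go([.62,.232,.27],2)"
```

```text
clock: 1.05
position: [0.3947, -0.2081, 0.2777]
tool_rot: [-2.537, 1.564, 2.208]
force: [0.6, -1.0, -0.3]
grip_width: 0.085
clock 1.05 pos [ 0.3947 -0.2081  0.2777] yaz 1.89 q [ 0.77  0.23 -0.49  1.99  0.13  0.96  0.25] F [ 0.6 -1.  -0.3] w 0.085
shift txyz [ 0.0091  0.2397 -0.4323] turn [-0.1 -0.3  0.2]
```

```bash
python3 -m creep '[{"wx":0,"wy":0,"wz":0,"tx":0.0,"ty":0.21,"tz":-0.37,"claw":0},{"wx":0,"wy":0,"wz":0,"tx":0.0,"ty":0.21,"tz":-0.37,"claw":0},{"wx":0,"wy":0,"wz":0,"tx":0.0,"ty":0.21,"tz":-0.37,"claw":0},{"wx":0,"wy":0,"wz":0,"tx":0.0,"ty":0.21,"tz":-0.37,"claw":0},{"wx":0,"wy":0,"wz":0,"tx":0.0,"ty":0.21,"tz":-0.37,"claw":0},{"wx":0,"wy":0,"wz":0,"tx":0.0,"ty":0.21,"tz":-0.37,"claw":0},{"wx":0,"wy":0,"wz":0,"tx":0.0,"ty":0.21,"tz":-0.37,"claw":0},{"wx":0,"wy":0,"wz":0,"tx":0.0,"ty":0.21,"tz":-0.37,"claw":0}]'; 
cat > snap.py <<'E'
import sys,pickle
from h import *
n,name=sys.argv[1:3]
c=bot.get_calibration(n);f=bot.grab_frame(n);cv2.imwrite(f"pics/{name}.png",f);pickle.dump(c,open(f"pics/{name}.pkl","wb"))
E
python3 snap.py wrist w1; python3 -c "
from h import *
go([.62,.232,.27],2)"
```

```text
clock: 1.85
position: [0.5804, 0.1463, 0.2786]
tool_rot: [-2.479, 1.565, 2.266]
force: [-0.2, 0.4, 0.4]
grip_width: 0.0857
clock 1.9 pos [0.5818 0.1546 0.2785] yaz 2.24 q [ 0.06  0.51 -0.6   1.61  0.3   1.12 -0.57] F [-8.1  6.6 -3.7] w 0.0856
shift txyz [ 0.0091  0.0412 -0.0758] turn [ 0.2 -0.6  0.2]
```

View pics/w1.png

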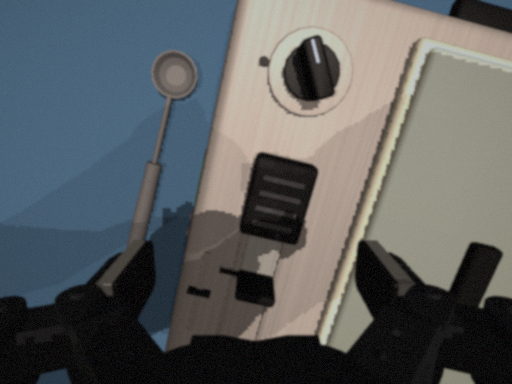

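The wrist view shows the knob at (312,70) with its white line at (315,50), the dot at (263,61), housing at (280,198), tab at (256,287), pointer at (230,271) and clip at (199,292). Next I'll hover over the knob for a second view.

```bash
python3 -m creep '[{"wx":0,"wy":-0.6,"wz":0,"tx":0.01,"ty":0.04,"tz":-0.072,"claw":0},{"wx":0,"wy":-0.6,"wz":0,"tx":0.01,"ty":0.04,"tz":-0.072,"claw":0},{"wx":0,"wy":-0.6,"wz":0,"tx":0.01,"ty":0.04,"tz":-0.072,"claw":0},{"wx":0,"wy":-0.6,"wz":0,"tx":0.01,"ty":0.04,"tz":-0.072,"claw":0}]'; 
python3 snap.py wrist w2; python3 -c "
from h import *
go([.62,.232,.27],2)"
```

```text
clock: 2.3
position: [0.6186, 0.2289, 0.2682]
tool_rot: [-1.399, 1.566, -2.929]
force: [0.2, -0.5, 0.5]
grip_width: 0.0854
clock 2.35 pos [0.6187 0.2277 0.2686] yaz 2.24 q [-0.09  0.61 -0.58  1.45  0.35  1.18 -0.67] F [ 0.2 -0.7  0.4] w 0.0855
shift txyz [-0.0014  0.0014 -0.0042] turn [0.2 0.1 0.2]
```

View pics/w2.png

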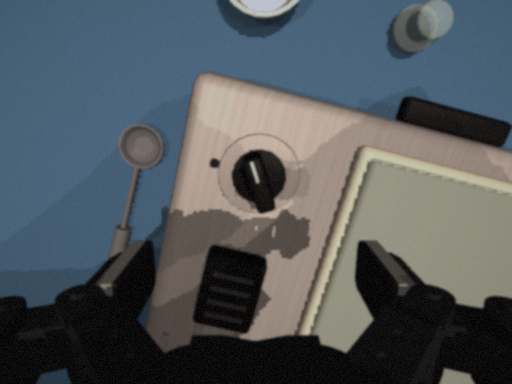

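```bash
python3 - <<'E'
import cv2,numpy as np
a=cv2.imread("pics/w2.png")[125:225,205:325]; a=np.clip(a.astype(float)*1.6+10,0,255).astype('uint8'); cv2.imwrite("pics/w2z.png",cv2.resize(a,None,fx=5,fy=5,interpolation=cv2.INTER_CUBIC))
a=cv2.imread("pics/w1.png")[20:125,250:370]; a=np.clip(a.astype(float)*1.6+10,0,255).astype('uint8');cv2.imwrite("pics/w1z.png",cv2.resize(a,None,fx=5,fy=5,interpolation=cv2.INTER_CUBIC))
a=cv2.imread("pics/w1.png")[145:315,170:330]; a=np.clip(a.astype(float)*2+20,0,255).astype('uint8');cv2.imwrite("pics/w1v.png",cv2.resize(a,None,fx=3.5,fy=3.5,interpolation=cv2.INTER_CUBIC))
E
```

```text
(no output)
```

View pics/w2z.png

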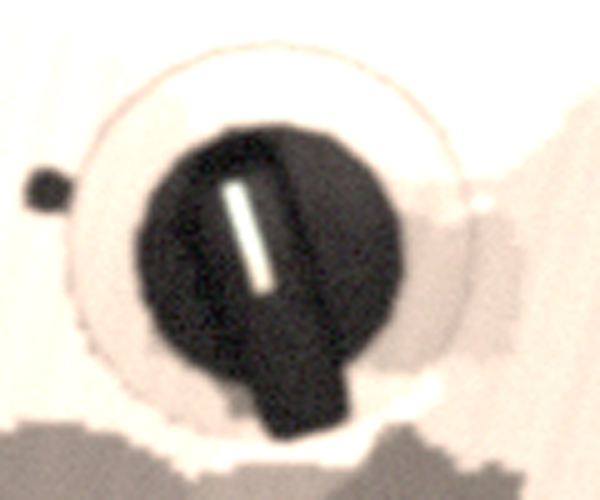

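View pics/w1z.png

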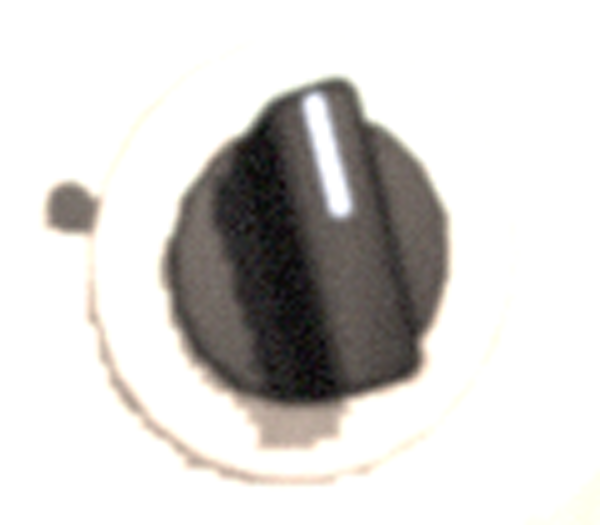

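View pics/w1v.png

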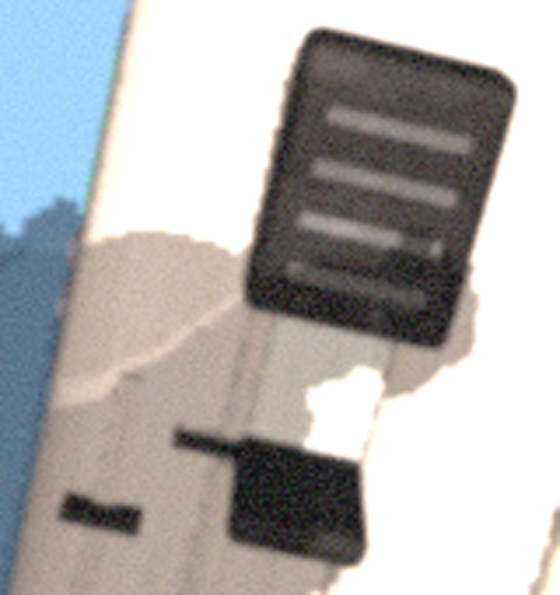

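```bash
python3 - <<'E'
from h import *
import pickle
A=pickle.load(open("pics/w1.pkl","rb"));B=pickle.load(open("pics/w2.pkl","rb"))
a=lambda u,v:zp(0,(u,v),5,250,20);b=lambda u,v:zp(0,(u,v),5,205,125);v=lambda u,w:zp(0,(u,w),3.5,170,145)
o=tri([(A,a(315,98)),(B,b(235,183))]);i=tri([(A,a(343,214)),(B,b(264,292))])
print("white out",o,"in",i,"az",np.degrees(np.arctan2(*(o-i)[1::-1])))
for C,f,p,q in((A,a,(315,98),(343,214)),(B,b,(235,183),(264,292))):
    P=onz(C,f(*p),.164);Q=onz(C,f(*q),.164);print(P,Q,np.degrees(np.arctan2(*(P-Q)[1::-1])))
P=onz(B,b(282,440),.164);P2=onz(B,b(350,415),.164);print("back end corners",P,P2)
print("disc",onz(B,b(270,240),.126),onz(A,a(302,255),.126),"skirt",onz(B,b(270,252),.134),onz(A,a(305,255),.134))
print("dot",onz(B,b(48,190),.12),onz(A,a(71,207),.12),tri([(A,a(71,207)),(B,b(48,190))]))
th=np.radians(-12.15);R=np.array([[np.cos(th),-np.sin(th)],[np.sin(th),np.cos(th)]]);oo=np.array([.69887,.07249])
for n,p,z in[("clip",(101,511),.128),("ptr tip",(177,438),.127),("ptr foot",(237,447),.127),("tab L top",(232,535),.164),("tab R top",(360,560),.164),
 ("hL",(310,28),.142),("hR",(517,85),.142),("hl",(247,300),.142),("hr",(443,345),.142)]:
    P=onz(A,v(*p),z);print(n,P.round(4),"cooker",(R.T@(P[:2]-oo)).round(4))
E
```

```text
white out [0.61484719 0.25247195 0.16319318] in [0.61940336 0.23769625 0.16595932] az 107.13744561927703
[0.61488962 0.25226073 0.164     ] [0.6197774  0.23790486 0.164     ] 108.80230317466807
[0.61469217 0.25268932 0.164     ] [0.61938767 0.23723588 0.164     ] 106.90130167993483
back end corners [0.62292987 0.21524275 0.164     ] [0.63258145 0.21946114 0.164     ]
disc [0.62047792 0.23674447 0.126     ] [0.62026871 0.23602054 0.126     ] skirt [0.62044307 0.23648934 0.134     ] [0.61953905 0.23529334 0.134     ]
dot [0.58331796 0.24243384 0.12      ] [0.58370488 0.24264831 0.12      ] [0.58356774 0.24258063 0.12107706]
clip [0.5306 0.0393 0.128 ] cooker [-0.1575 -0.0678]
ptr tip [0.5506 0.0609 0.127 ] cooker [-0.1425 -0.0425]
ptr foot [0.5664 0.0589 0.127 ] cooker [-0.1267 -0.0412]
tab L top [0.5673 0.0563 0.164 ] cooker [-0.1252 -0.0435]
tab R top [0.5974 0.0508 0.164 ] cooker [-0.0947 -0.0426]
hL [0.5816 0.1721 0.142 ] cooker [-0.1356  0.0727]
hR [0.6293 0.1606 0.142 ] cooker [-0.0866  0.0715]
hl [0.5687 0.1061 0.142 ] cooker [-0.1343  0.0055]
hr [0.6165 0.0961 0.142 ] cooker [-0.0855  0.0057]
```

```bash
python3 -c "
from h import *
go([.6205,.2348,.154],18.5)"
```

```text
clock 2.35 pos [0.6187 0.2277 0.2686] yaz 2.24 q [-0.09  0.61 -0.58  1.45  0.35  1.18 -0.67] F [ 0.2 -0.7  0.4] w 0.0855
shift txyz [ 0.1146  0.0025 -0.0072] turn [-16.3   0.    0.2]
```

```bash
python3 -m creep '[{"wx":-16.3,"wy":0,"wz":0.2,"tx":0.04,"ty":0.0025,"tz":-0.0072,"claw":0},{"wx":-16.3,"wy":0,"wz":0.2,"tx":0.075,"ty":0.0025,"tz":-0.0072,"claw":0.2},{"wx":-16.3,"wy":0,"wz":0.2,"tx":0.1,"ty":0.0025,"tz":-0.0072,"claw":0.3},{"wx":-16.3,"wy":0,"wz":0.2,"tx":0.1146,"ty":0.0025,"tz":-0.0072,"claw":0.3},{"wx":-16.3,"wy":0,"wz":0.2,"tx":0.1146,"ty":0.0025,"tz":-0.0072,"claw":0.3},{"wx":-16.3,"wy":0,"wz":0.2,"tx":0.1146,"ty":0.0025,"tz":-0.0072,"claw":0.3}]' 30
python3 snap.py wrist w3;python3 snap.py side s3; python3 -c "
from h import *
go([.6205,.2348,.154],18.5)"
```

```text
clock: 2.95
position: [0.621, 0.2346, 0.1553]
tool_rot: [0.718, 1.57, -0.53]
force: [-0.0, -0.0, 0.5]
grip_width: 0.0595
clock 3.05 pos [0.6212 0.235  0.1557] yaz 18.51 q [-0.08  0.75 -0.6   1.55  0.47  1.   -0.49] F [-0.5 -0.7  0.7] w 0.0598
shift txyz [ 0.0017 -0.0007 -0.    ] turn [ 0.   0.  -0.1]
```

View pics/w3.png

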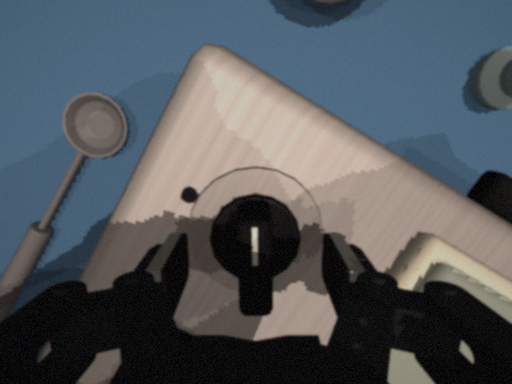

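The white line at (255,245) is vertical and the bar is centred between the fingers at (170–340), so I can close.

```bash
python3 -m creep '[{"wx":0,"wy":0,"wz":0,"tx":0,"ty":0,"tz":0,"claw":1},{"wx":0,"wy":0,"wz":0,"tx":0,"ty":0,"tz":0,"claw":1},{"wx":0,"wy":0,"wz":0,"tx":0,"ty":0,"tz":0,"claw":1},{"wx":0,"wy":0,"wz":0,"tx":0,"ty":0,"tz":0,"claw":1},{"wx":0,"wy":0,"wz":0,"tx":0,"ty":0,"tz":0,"claw":1},{"wx":0,"wy":0,"wz":0,"tx":0,"ty":0,"tz":0,"claw":1}]' 30; python3 -c "
from h import *
go([.6205,.2348,.154],18.5)"
```

```text
clock: 3.65
position: [0.6211, 0.235, 0.1562]
tool_rot: [1.069, 1.569, -0.178]
force: [-3.3, -2.5, 7.6]
grip_width: 0.0136
clock 3.65 pos [0.6211 0.235  0.1562] yaz 18.51 q [-0.08  0.74 -0.6   1.55  0.47  1.   -0.49] F [-3.3 -2.5  7.6] w 0.0136
shift txyz [ 0.0022 -0.0006  0.    ] turn [ 0.   0.  -0.1]
```

```bash
python3 -m creep '[{"wx":-8,"wy":0,"wz":0,"tx":0,"ty":0,"tz":0,"claw":1},{"wx":-16,"wy":0,"wz":0,"tx":0,"ty":0,"tz":0,"claw":1},{"wx":-24,"wy":0,"wz":0,"tx":0,"ty":0,"tz":0,"claw":1},{"wx":-32,"wy":0,"wz":0,"tx":0,"ty":0,"tz":0,"claw":1},{"wx":-40,"wy":0,"wz":0,"tx":0,"ty":0,"tz":0,"claw":1},{"wx":-46,"wy":0,"wz":0,"tx":0,"ty":0,"tz":0,"claw":1},{"wx":-52,"wy":0,"wz":0,"tx":0,"ty":0,"tz":0,"claw":1},{"wx":-54,"wy":0,"wz":0,"tx":0,"ty":0,"tz":0,"claw":1}]' ; python3 -c "
from h import *
go([.6205,.2348,.154],77.9);print(bot.observe()['moment'])"; python3 snap.py wrist w4
```

```text
clock: 4.45
position: [0.6216, 0.2355, 0.1563]
tool_rot: [0.678, 1.568, 0.377]
force: [4.5, 3.0, -2.6]
grip_width: 0.0133
clock 4.45 pos [0.6216 0.2355 0.1563] yaz 72.73 q [ 0.04  0.81 -0.81  1.54  0.64  1.07  0.34] F [ 4.5  3.  -2.6] w 0.0133
shift txyz [ 0.0023 -0.0009 -0.0008] turn [-5.2  0.1 -0.1]
[ 0.86131222 -0.83179039 -0.08858221]
```

View pics/w4.png

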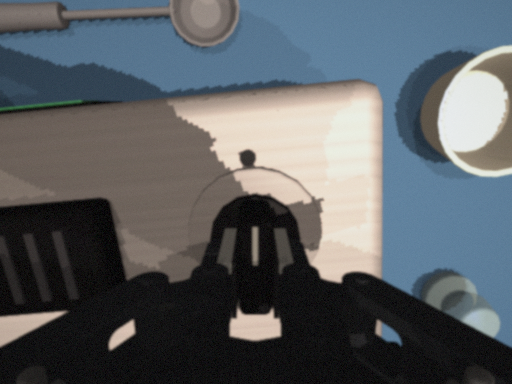

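The knob has turned with the jaws: the white line at (255,245) is nearly in line with the dot at (248,158). I'll turn the last few degrees gently into the stop.

```bash
python3 -m creep '[{"wx":-3,"wy":0,"wz":0,"tx":0,"ty":0,"tz":0,"claw":1},{"wx":-5,"wy":0,"wz":0,"tx":0,"ty":0,"tz":0,"claw":1},{"wx":-7,"wy":0,"wz":0,"tx":0,"ty":0,"tz":0,"claw":1},{"wx":-8,"wy":0,"wz":0,"tx":0,"ty":0,"tz":0,"claw":1},{"wx":-8,"wy":0,"wz":0,"tx":0,"ty":0,"tz":0,"claw":1},{"wx":-8,"wy":0,"wz":0,"tx":0,"ty":0,"tz":0,"claw":1}]' ; python3 -c "
from h import *
go([.6205,.2348,.154],77.9);print(bot.observe()['moment'])"
```

```text
clock: 5.1
position: [0.6219, 0.2355, 0.1564]
tool_rot: [0.57, 1.567, 0.408]
force: [3.6, 2.0, -1.0]
grip_width: 0.0135
clock 5.1 pos [0.6219 0.2355 0.1564] yaz 80.7 q [ 0.05  0.82 -0.84  1.54  0.66  1.09  0.46] F [ 3.6  2.  -1. ] w 0.0135
shift txyz [ 0.0024 -0.0009 -0.0012] turn [ 2.8  0.2 -0.1]
[ 0.38017945 -0.9201598  -0.82905539]
```

```bash
python3 -m creep '[{"wx":0,"wy":0,"wz":0,"tx":0,"ty":0,"tz":0,"claw":0.4},{"wx":0,"wy":0,"wz":0,"tx":0,"ty":0,"tz":0,"claw":0.4},{"wx":0,"wy":0,"wz":0,"tx":0,"ty":0,"tz":0,"claw":0.4},{"wx":0,"wy":0,"wz":0,"tx":-0.05,"ty":0,"tz":0,"claw":0.3},{"wx":0,"wy":0,"wz":0,"tx":-0.1,"ty":0,"tz":0,"claw":0},{"wx":0,"wy":0,"wz":0,"tx":-0.1,"ty":0,"tz":0,"claw":0}]' ; python3 -c "
from h import *
go([.56,.06,.27],77.9)"; python3 snap.py wrist w5
```

```text
clock: 5.7
position: [0.6229, 0.2371, 0.263]
tool_rot: [0.607, 1.559, 0.444]
force: [-0.0, -0.2, -0.7]
grip_width: 0.0849
clock 5.7 pos [0.6229 0.2371 0.263 ] yaz 80.7 q [ 0.08  0.71 -0.9   1.44  0.57  1.25  0.53] F [-0.  -0.2 -0.7] w 0.0849
shift txyz [-0.0085 -0.1849 -0.0334] turn [ 2.8  0.5 -0.4]
```

View pics/w5.png

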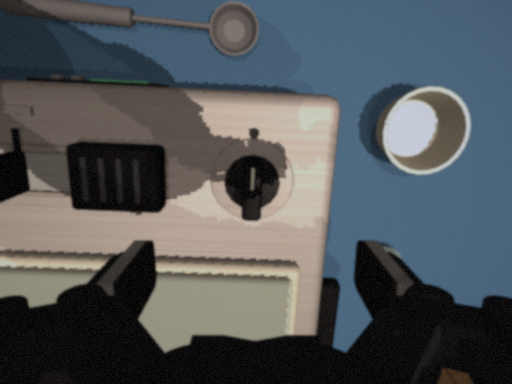

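```bash
python3 - <<'E'
from h import *
import pickle
C=pickle.load(open("pics/w5.pkl","rb"));f=cv2.imread("pics/w5.png")
g=cv2.resize(f[120:230,200:310],None,fx=5,fy=5,interpolation=cv2.INTER_CUBIC);cv2.imwrite("pics/w5z.png",np.clip(g*1.6,0,255).astype('uint8'))
m=(cv2.cvtColor(f,cv2.COLOR_BGR2GRAY)>70)[160:195,240:266].astype('uint8')
n,l,s,c=cv2.connectedComponentsWithStats(m);print(s,c)
for k in range(1,n):
    ys,xs=np.where(l==k)
    if 10<len(ys)<150:
        v=cv2.fitLine(np.c_[xs,ys].astype(np.float32),cv2.DIST_L2,0,.01,.01).ravel();p=np.array([v[2]+240,v[3]+160]);d=v[:2]*(-8 if v[1]>0 else 8)
        P=onz(C,p+d,.164);Q=onz(C,p-d,.164);print("az",np.degrees(np.arctan2(*(P-Q)[1::-1])),P,Q)
E
```

```text
[[  0   0  26  35 835]
 [ 10   8   5  22  75]] [[12.52335329 16.91497006]
 [12.24       17.94666667]]
az 167.9538082160499 [0.60400465 0.23828761 0.164     ] [0.61508008 0.23592412 0.164     ]
```

View pics/w5z.png

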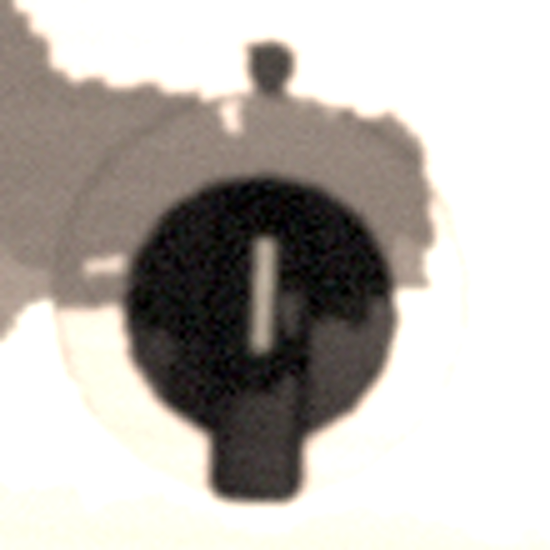

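The white line lies at azimuth 167.95°, against 167.85° expected for off, so the knob is at its stop. Now I'll move over to the vent tab.

```bash
python3 -m creep '[{"wx":2.8,"wy":0.5,"wz":-0.4,"tx":-0.008,"ty":-0.05,"tz":0.006,"claw":0},{"wx":2.8,"wy":0.5,"wz":-0.4,"tx":-0.008,"ty":-0.1,"tz":0.006,"claw":0},{"wx":2.8,"wy":0.5,"wz":-0.4,"tx":-0.008,"ty":-0.15,"tz":0.006,"claw":0},{"wx":2.8,"wy":0.5,"wz":-0.4,"tx":-0.008,"ty":-0.178,"tz":0.006,"claw":0},{"wx":2.8,"wy":0.5,"wz":-0.4,"tx":-0.008,"ty":-0.178,"tz":0.006,"claw":0},{"wx":2.8,"wy":0.5,"wz":-0.4,"tx":-0.008,"ty":-0.178,"tz":0.006,"claw":0}]' ; python3 -c "
from h import *
go([.582,.053,.15],77.9)"; python3 snap.py wrist w6
```

```text
clock: 6.35
position: [0.5991, 0.0589, 0.2664]
tool_rot: [-2.288, 1.567, -2.5]
force: [0.0, 1.1, 0.4]
grip_width: 0.0853
clock 6.35 pos [0.5991 0.0589 0.2664] yaz 77.83 q [ 0.41  0.61 -0.92  1.61  0.52  1.19  0.73] F [0.  1.1 0.4] w 0.0853
shift txyz [ 0.1165 -0.009  -0.0152] turn [-0.1 -0.2  0.2]
```

View pics/w6.png

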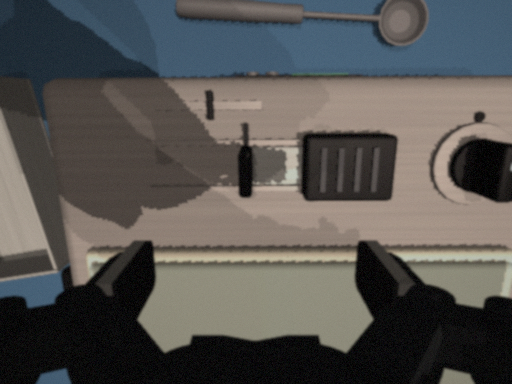

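```bash
cat > vent.py <<'E'
import sys,pickle
from h import *
th=np.radians(-12.15);RR=np.array([[np.cos(th),-np.sin(th)],[np.sin(th),np.cos(th)]]);oo=np.array([.69887,.07249])
name=sys.argv[1];x0,y0,x1,y1=map(int,sys.argv[2:6]);thr=int(sys.argv[6])
C=pickle.load(open(f"pics/{name}.pkl","rb"));f=cv2.imread(f"pics/{name}.png")
m=(cv2.cvtColor(f,cv2.COLOR_BGR2GRAY)[y0:y1,x0:x1]<thr).astype('uint8')
n,l,s,c=cv2.connectedComponentsWithStats(m)
for k in range(1,n):
    if s[k][4]<15: continue
    u,v=c[k]+[x0,y0]; b=s[k]
    print("box",b[0]+x0,b[1]+y0,b[2],b[3],b[4],"cen",u.round(1),v.round(1))
    for z in(.124,.128,.164):
        P=onz(C,(u,v),z);print("  z",z,P.round(4),"cooker",(RR.T@(P[:2]-oo)).round(4))
x0-=10;x1+=10;y0-=5;y1+=5
cv2.imwrite(f"pics/{name}z.png",np.clip(cv2.resize(f[y0:y1,x0:x1],None,fx=4,fy=4,interpolation=cv2.INTER_CUBIC)*2.2,0,255).astype('uint8'))
E
python3 vent.py w6 200 85 290 205 30
```

```text
box 239 144 13 52 592 cen 245.1 170.5
  z 0.124 [0.5865 0.0519 0.124 ] cooker [-0.1056 -0.0438]
  z 0.128 [0.5857 0.0522 0.128 ] cooker [-0.1064 -0.0436]
  z 0.164 [0.5789 0.055  0.164 ] cooker [-0.1136 -0.0424]
```

View pics/w6z.png

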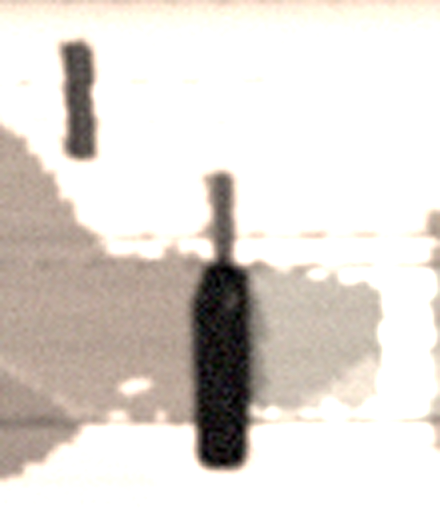

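```bash
python3 - <<'E'
from h import *
import pickle
C=pickle.load(open("pics/w6.pkl","rb"));A=pickle.load(open("pics/w1.pkl","rb"))
th=np.radians(-12.15);RR=np.array([[np.cos(th),-np.sin(th)],[np.sin(th),np.cos(th)]]);oo=np.array([.69887,.07249])
toc=lambda P:(RR.T@(P[:2]-oo)).round(4)
z=lambda u,v:zp(0,(u,v),4,190,80)
print("clip",toc(onz(C,z(78,100),.127)),"ptr",toc(onz(C,z(221,200),.127)),"tip",toc(onz(C,z(220,174),.127)))
print("tab near top end",toc(onz(C,z(221,466),.164)),"z.124",toc(onz(C,z(221,466),.124)))
v=lambda u,w:zp(0,(u,w),3.5,170,145)
print("tri clip",tri([(C,z(78,100)),(A,v(101,511))]),"tri tip",tri([(C,z(220,174)),(A,v(177,438))]))
W=RR@np.array([-.11,-.0428])+oo;print(W);go([W[0],W[1],.152],77.85)
E
```

```text
clip [-0.1578 -0.0709] ptr [-0.1388 -0.0435] tip [-0.1438 -0.0437]
tab near top end [-0.095  -0.0427] z.124 [-0.0838 -0.0441]
tri clip [0.52958207 0.03571935 0.12214822] tri tip [0.54979401 0.05975545 0.1244804 ]
[0.58232582 0.05380062]
clock 6.4 pos [0.5991 0.0601 0.2666] yaz 77.93 q [ 0.4   0.61 -0.92  1.61  0.52  1.19  0.73] F [-0.   0.8 -0.3] w 0.0852
shift txyz [ 0.1146 -0.0094 -0.0148] turn [ 0.1 -0.1  0.1]
```

```bash
python3 -m creep '[{"wx":0,"wy":0,"wz":0,"tx":0.0,"ty":-0.0094,"tz":-0.0148,"claw":0.55},{"wx":0,"wy":0,"wz":0,"tx":0.03,"ty":-0.0094,"tz":-0.0148,"claw":0.55},{"wx":0,"wy":0,"wz":0,"tx":0.06,"ty":-0.0094,"tz":-0.0148,"claw":0.55},{"wx":0,"wy":0,"wz":0,"tx":0.08,"ty":-0.0094,"tz":-0.0148,"claw":0.55},{"wx":0,"wy":0,"wz":0,"tx":0.08,"ty":-0.0094,"tz":-0.0148,"claw":0.55}]' ; python3 -c "
from h import *
go([.5823,.0538,.152],77.85)"; python3 snap.py wrist w7
```

```text
clock: 6.9
position: [0.5812, 0.0551, 0.1842]
tool_rot: [-2.705, 1.564, -2.913]
force: [-0.2, -0.0, 0.2]
grip_width: 0.0388
clock 6.9 pos [0.5812 0.0551 0.1842] yaz 78.06 q [ 0.39  0.68 -0.88  1.74  0.6   1.03  0.66] F [-0.2 -0.   0.2] w 0.0388
shift txyz [ 0.0322 -0.0009  0.0016] turn [ 0.2 -0.4  0.2]
```

View pics/w7.png

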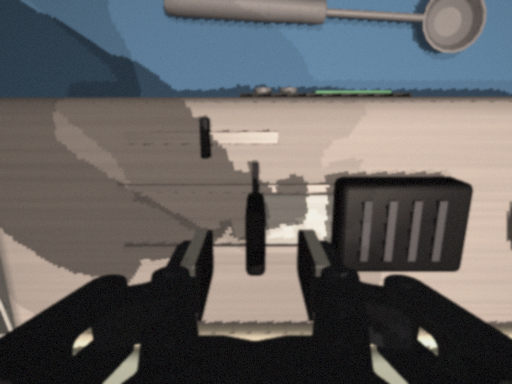

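The tab at (255,235) is centred between the fingers at 212 and 300. I'll descend and close.

```bash
python3 -m creep '[{"wx":0,"wy":-0.3,"wz":0,"tx":0.02,"ty":-0.0005,"tz":0.0015,"claw":0.55},{"wx":0,"wy":-0.3,"wz":0,"tx":0.033,"ty":-0.0005,"tz":0.0015,"claw":0.55},{"wx":0,"wy":-0.3,"wz":0,"tx":0.033,"ty":-0.0005,"tz":0.0015,"claw":0.55},{"wx":0,"wy":-0.3,"wz":0,"tx":0.033,"ty":-0.0005,"tz":0.0015,"claw":1},{"wx":0,"wy":-0.3,"wz":0,"tx":0.033,"ty":-0.0005,"tz":0.0015,"claw":1},{"wx":0,"wy":-0.3,"wz":0,"tx":0.033,"ty":-0.0005,"tz":0.0015,"claw":1},{"wx":0,"wy":-0.3,"wz":0,"tx":0.033,"ty":-0.0005,"tz":0.0015,"claw":1},{"wx":0,"wy":-0.3,"wz":0,"tx":0.033,"ty":-0.0005,"tz":0.0015,"claw":1}]' 50 ; python3 -c "
from h import *
go([.5823,.0538,.152],77.85)"; python3 snap.py wrist w8
```

```text
clock: 7.75
position: [0.5835, 0.0546, 0.154]
tool_rot: [-0.785, 1.568, -0.993]
force: [-2.0, -0.7, 7.0]
grip_width: 0.0087
clock 7.75 pos [0.5835 0.0546 0.154 ] yaz 78.05 q [ 0.37  0.71 -0.85  1.76  0.64  0.97  0.63] F [-2.  -0.7  7. ] w 0.0087
shift txyz [ 0.002  -0.0011 -0.001 ] turn [0.2 0.1 0.1]
```

View pics/w8.png

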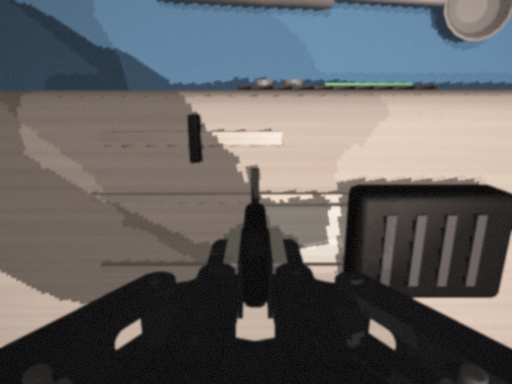

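Gripped, with the tab at (255,255) between the pads, the pointer at (254,185) and the clip at (195,138). I'll work out the pull.

```bash
cat > dist.py <<'E'
import sys,pickle
from h import *
th=np.radians(-12.15);RR=np.array([[np.cos(th),-np.sin(th)],[np.sin(th),np.cos(th)]]);oo=np.array([.69887,.07249])
toc=lambda P:(RR.T@(P[:2]-oo))
name=sys.argv[1];a=list(map(float,sys.argv[2:6]))
C=pickle.load(open(f"pics/{name}.pkl","rb"))
c=toc(onz(C,a[:2],.127));p=toc(onz(C,a[2:],.127));print("clip",c,"ptr",p,"ptr-clip y",(p-c)[1]*1000)
y=RR@[0,1];R=Ro.from_euler("xyz",bot.observe()["tool_rot"]).as_matrix();print("cooker -y in tool",R.T@np.r_[-y,0])
E
python3 dist.py w8 195 138 254.5 180
python3 -c "
import cv2,numpy as np
f=cv2.imread('pics/w8.png')[100:215,170:290];cv2.imwrite('pics/w8z.png',np.clip(cv2.resize(f,None,fx=5,fy=5,interpolation=2)*1.8,0,255).astype('uint8'))"
```

```text
clip [-0.1577989  -0.07003936] ptr [-0.13830049 -0.04294226] ptr-clip y 27.097102468478102
cooker -y in tool [ 0.00184613 -0.99999242 -0.00342915]
```

View pics/w8z.png

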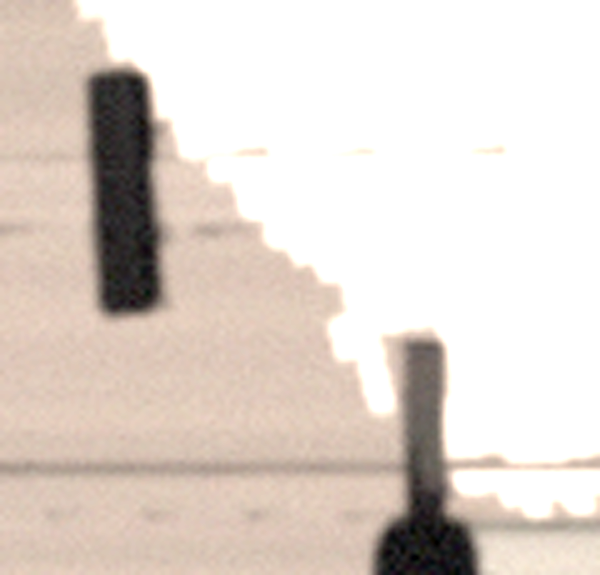

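Wrist and top views agree on 27 mm. I'll pull smoothly by 26.5 mm, then look.

```bash
python3 -m creep '[{"wx":0,"wy":0,"wz":0,"tx":0,"ty":-0.005,"tz":0,"claw":1},{"wx":0,"wy":0,"wz":0,"tx":0,"ty":-0.010,"tz":0,"claw":1},{"wx":0,"wy":0,"wz":0,"tx":0,"ty":-0.015,"tz":0,"claw":1},{"wx":0,"wy":0,"wz":0,"tx":0,"ty":-0.020,"tz":0,"claw":1},{"wx":0,"wy":0,"wz":0,"tx":0,"ty":-0.024,"tz":0,"claw":1},{"wx":0,"wy":0,"wz":0,"tx":0,"ty":-0.0265,"tz":0,"claw":1},{"wx":0,"wy":0,"wz":0,"tx":0,"ty":-0.0265,"tz":0,"claw":1},{"wx":0,"wy":0,"wz":0,"tx":0,"ty":-0.0265,"tz":0,"claw":1}]' 60; python3 snap.py wrist w9; python3 snap.py top t9;python3 snap.py side s9; python3 -c "
from h import *
go([.5823,.0538,.152],77.85)
f=cv2.imread('pics/w9.png')[90:250,180:330];cv2.imwrite('pics/w9z.png',np.clip(cv2.resize(f,None,fx=3.7,fy=3.7,interpolation=2)*1.8,0,255).astype('uint8'))
f=cv2.imread('pics/s9.png')[140:230,210:310];cv2.imwrite('pics/s9z.png',cv2.resize(f,None,fx=6,fy=6,interpolation=2))"
```

```text
clock: 8.6
position: [0.5782, 0.0292, 0.1541]
tool_rot: [-0.168, 1.569, -0.377]
force: [3.9, 5.3, -8.4]
grip_width: 0.0089
clock 8.75 pos [0.5782 0.0293 0.1541] yaz 78.07 q [ 0.42  0.7  -0.85  1.78  0.64  0.96  0.66] F [ 3.2  5.2 -8.6] w 0.0094
shift txyz [ 0.0021  0.0248 -0.0011] turn [0.2 0.1 0. ]
```

View pics/w9z.png

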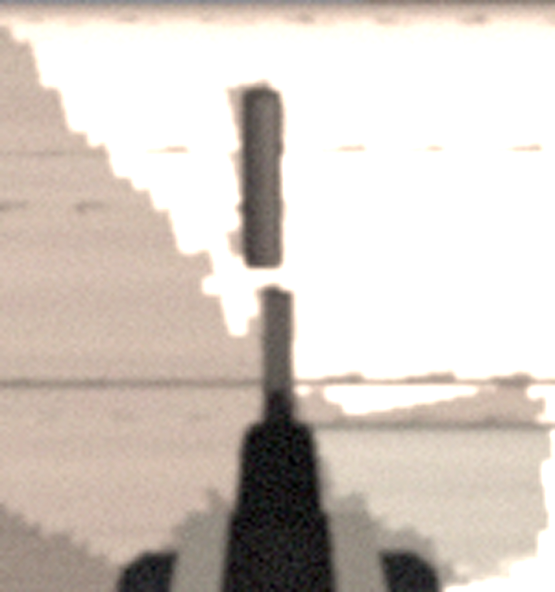

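View pics/s9z.png

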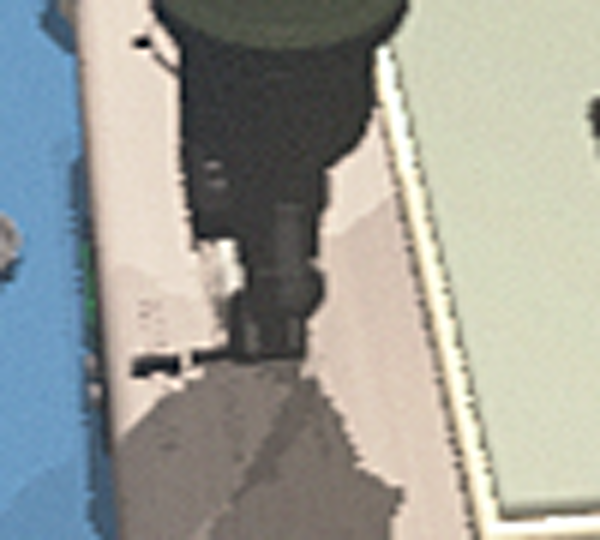

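```bash
python3 - <<'E'
import os
c=[(262+.5)/3.7-.5+180,(178+.5)/3.7-.5+90];p=[(277.5+.5)/3.7-.5+180,(340+.5)/3.7-.5+90]
os.system("python3 dist.py w9 %f %f %f %f"%(*c,*p))
E
```

```text
clip [-0.15785833 -0.07075889] ptr [-0.13740456 -0.06878983] ptr-clip y 1.9690556681959266
cooker -y in tool [ 3.40798151e-04 -9.99992374e-01 -3.89040536e-03]
```

```bash
python3 -m creep '[{"wx":0,"wy":0,"wz":0,"tx":0,"ty":-0.0012,"tz":0,"claw":1},{"wx":0,"wy":0,"wz":0,"tx":0,"ty":-0.0025,"tz":0,"claw":1},{"wx":0,"wy":0,"wz":0,"tx":0,"ty":-0.0025,"tz":0,"claw":1},{"wx":0,"wy":0,"wz":0,"tx":0,"ty":-0.0025,"tz":0,"claw":1},{"wx":0,"wy":0,"wz":0,"tx":0,"ty":-0.0025,"tz":0,"claw":1},{"wx":0,"wy":0,"wz":0,"tx":0,"ty":-0.0025,"tz":0,"claw":1},{"wx":0,"wy":0,"wz":0,"tx":0,"ty":-0.0025,"tz":0,"claw":1},{"wx":0,"wy":0,"wz":0,"tx":0,"ty":-0.0025,"tz":0,"claw":1}]' 60; python3 snap.py wrist w10; python3 snap.py side s10; python3 snap.py top t10; python3 -c "
from h import *
go([.5823,.0538,.152],77.85)
f=cv2.imread('pics/w10.png')[90:250,180:330];cv2.imwrite('pics/w10z.png',np.clip(cv2.resize(f,None,fx=3.7,fy=3.7,interpolation=2)*1.8,0,255).astype('uint8'))
f=cv2.imread('pics/t10.png')[130:240,115:315];cv2.imwrite('pics/t10z.png',cv2.resize(f,None,fx=4,fy=4,interpolation=2))"
```

```text
clock: 9.55
position: [0.5778, 0.0275, 0.1542]
tool_rot: [0.458, 1.568, 0.25]
force: [4.0, 5.9, -9.8]
grip_width: 0.0089
clock 9.7 pos [0.5778 0.0275 0.1542] yaz 78.11 q [ 0.43  0.7  -0.86  1.78  0.64  0.96  0.67] F [  4.8   5.7 -10.7] w 0.0085
shift txyz [ 0.0022  0.0267 -0.0011] turn [ 0.3  0.1 -0.1]
```

View pics/w10z.png

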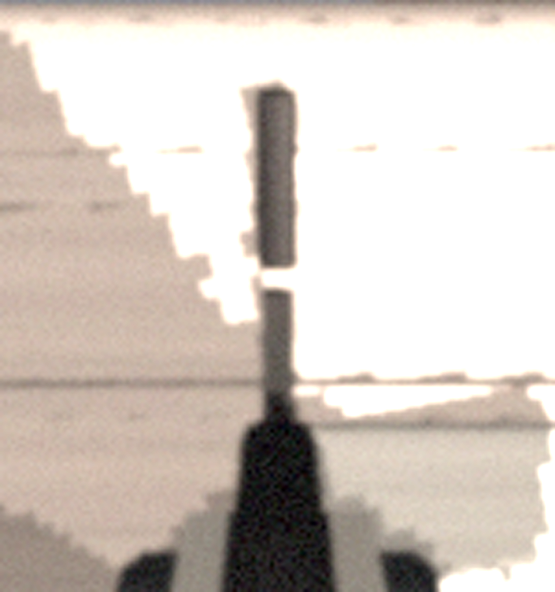

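View pics/t10z.png

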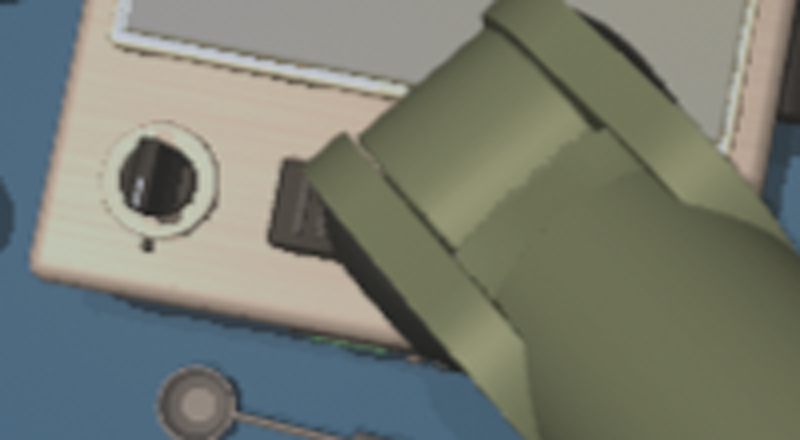

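View pics/s10.png

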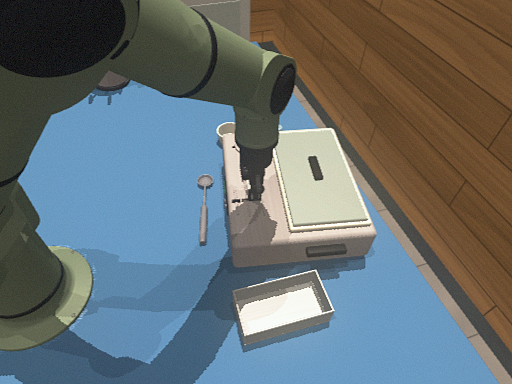

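The pointer (x≈277 in the zoom) now lines up with the clip (x≈276), the knob's line points at the dot, and the spoon, pan and ramekin haven't moved. I'll hold a little longer, check that nothing drifts, and hand in.

```bash
python3 -m creep '[{"wx":0,"wy":0,"wz":0,"tx":0,"ty":-0.0004,"tz":0,"claw":1},{"wx":0,"wy":0,"wz":0,"tx":0,"ty":-0.0004,"tz":0,"claw":1},{"wx":0,"wy":0,"wz":0,"tx":0,"ty":-0.0004,"tz":0,"claw":1},{"wx":0,"wy":0,"wz":0,"tx":0,"ty":-0.0004,"tz":0,"claw":1},{"wx":0,"wy":0,"wz":0,"tx":0,"ty":-0.0004,"tz":0,"claw":1},{"wx":0,"wy":0,"wz":0,"tx":0,"ty":-0.0004,"tz":0,"claw":1}]' 60; python3 snap.py wrist w11;python3 -c "
from h import *
f=cv2.imread('pics/w11.png')[90:250,180:330];cv2.imwrite('pics/w11z.png',np.clip(cv2.resize(f,None,fx=3.7,fy=3.7,interpolation=2)*1.8,0,255).astype('uint8'))"
```

```text
clock: 10.3
position: [0.5779, 0.0277, 0.1541]
tool_rot: [0.808, 1.567, 0.601]
force: [3.2, 6.5, -10.9]
grip_width: 0.0089
```

View pics/w11z.png

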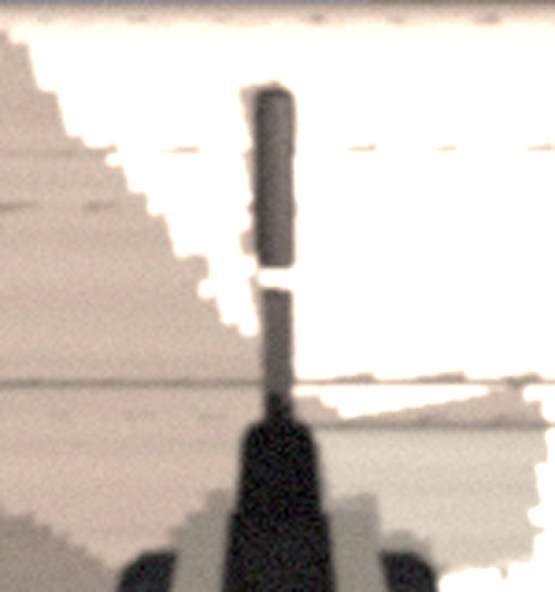

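The pointer (277) and clip (275) are still aligned and steady, so I'm handing in.

```bash
python3 -c "
from workcell import bot
bot.job_done(); s=bot.observe(); print(s['clock'],s['position'],s['grip_width'])"
```

```text
the job is handed in; nothing more can be done
the job is handed in; nothing more can be done
```

I turned the heat knob anticlockwise to its off stop, then pulled the vent slide out about 27 mm. I handed in at about 10.4 s, still gripping it at the marker with a 60 N grip setting. Handing in gave no verdict.

- **Knob:** after I let go, its white line read 167.95°, against 167.85° expected for off. The twisting resistance also rose at the end, as it would against the stop.
- **Vent slide:** in the last wrist picture the pointer was within about 0.5 mm of the clip's middle. It stayed there between the last two pictures, about 0.7 s apart.
- **Ramekin, loaf pan, stopper and spoon:** I never touched them. The spoon, pan and ramekin looked unmoved in the final side view; the stopper was mostly hidden behind the arm, so I couldn't check it there.

**Disagreements:**
- My first rough reading of the knob angle from the top camera was 92°, but the wrist camera gave about 108°. I used the wrist value.
- The two cameras also differed by 2–4 mm along y. That did not matter for the marker, because I lined up the pointer and clip within one wrist picture.
- The gripper read 8.9 mm on the 10 mm tab.

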